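# Seal a test weight's adjusting plug with lacquer and snap the brush cap shut

## Task

The brass test weight has just been adjusted and its plug must be sealed: take the red brush cap out of its stand, dip the brush well down into the open white lacquer bottle and draw it out again, then dab it gently on the slotted plug on top of the brass weight. So that the lacquer does not dry out, put the cap back on the bottle with the brush inside, press it straight down until it clicks and go on pressing firmly until it is fully home; finish still gripping the cap and pressing it down. Do not tip or drag the bottle or the brass weight, and leave the two silver weights alone.

Things in the scene. Friction and masses are not known exactly. Their poses are not given: they have to be found in the camera images.
- brush_cap: red round snap cap, 40 mm across, 36 mm high, 60 g, ribbed sides, with a brush below. Origin: centre of the skirt's lower rim, z up through the cap's top. It stands upright in the brush stand. Skirt bore 31 mm wide, 12 mm deep; three sprung tongues in it catch under the bottle's lip. Grip it across its sides from above, fingertips 5 to 15 mm above the lower rim
- brush_tip (a point): lower end of the brush, on the cap's axis 50 mm below the cap's origin. Stem 4 mm, dark bristles 6 mm thick. The bristles are springy: they give up to 6 mm lengthways with 0.3 N per mm
- brush_stand: fixed aluminium stand with a black band, 60 mm high, 54 mm wide, foot 74 mm wide. Origin: centre of its underside. The cap sits with its lower rim 56 mm above the bench in a 4 mm deep seat, the brush hanging in a 22 mm bore; lift straight up by 60 mm to clear it
- bottle: loose white bottle with a red stripe, 60 mm wide, 82 mm high, 0.3 kg. Origin: centre of its underside, z up. Neck 22 mm wide above z = 65 mm, ending in a rounded lip 27 mm wide
- bottle_mouth (a point): centre of the bottle's open mouth, in the plane of its rim, 82 mm above the bench; bore 17 mm, bottle floor 78 mm below. As the cap goes on, its lower rim is 3 mm below this plane when the tongues meet the lip; the push peaks at 5 to 9 N (4 to 5 mm), drops to nothing by 7 mm (the click) and rises again as a springy liner is squeezed from 8 mm on; fully home is 12 mm, about 20 N. Keep pushing with 10 to 20 N: let go, it rises to 9.4 mm
- test_weight_1: brass (gold) test weight with a knob, 38 mm wide, 65 mm high, 0.5 kg, the largest of three on a green wooden-edged tray that stands 18 mm high. Origin: centre of its underside
- plug_top (a point): top of the slotted brass plug (11 mm across) in the brass weight's knob, on its axis 66 mm above the weight's origin
- test_weight_2: middle silver test weight, 29 mm wide, 49 mm high, on the same tray: leave alone. Origin: centre of its underside
- test_weight_3: small silver test weight, 23 mm wide, 39 mm high, on the same tray: leave alone. Origin: centre of its underside
Mind the look-alikes: they are no part of the job. What is shaped like the test_weight_1 but orange is not meant.

How it is judged:
On the way, in this order (a step that is already met when the one before it is completed fails the run):
1. the brush is dipped into the bottle: its tip at least 20 mm below the rim, inside the bore (z of brush_tip in the frame of bottle_mouth below -0.02 m and horizontal distance between brush_tip and bottle_mouth below 0.0085 m), for 0.2 s.
2. the bristles touch the plug on the brass weight, within 6 mm of its middle (contact force between brush_cap and test_weight_1 above 0.12 N and horizontal distance between brush_tip and plug_top below 0.006 m and distance between brush_tip and plug_top below 0.008 m), for 0.2 s.
3. the cap has clicked onto the bottle: its lower rim at least 8.5 mm below the bottle's rim, on its axis (z of brush_cap in the frame of bottle_mouth below -0.0085 m and horizontal distance between brush_cap and bottle_mouth below 0.003 m), for 0.1 s.
At the end, for the whole second after the job is handed in: cap gripped (over 2 N) and pressed home on the bottle: lower rim 10.1 mm or more below the bottle's rim, within 3 mm of its axis, square to it; bottle upright on the bench within 40 mm of its first place; brass weight upright within 20 mm, silver weights within 15 mm of theirs (z of brush_cap in the frame of bottle_mouth between -0.0145 and -0.0101 m and horizontal distance between brush_cap and bottle_mouth below 0.003 m and angle between the z axis of brush_cap and the z axis of bottle, either way round below 0.08 rad and contact force between the fingers and brush_cap above 2 N and angle between bottle's own z axis and vertical below 0.08 rad and height (world z) of bottle below 0.004 m and distance of bottle from where it was at the start of the episode below 0.04 m and angle between test_weight_1's own z axis and vertical below 0.1 rad and distance of test_weight_1 from where it was at the start of the episode below 0.02 m and distance of each of test_weight_2, test_weight_3 from where it was at the start of the episode below 0.015 m); the arm keeps its last pose, push and grip.
It fails at once if the brass weight pressed with over 8 N by the brush (contact force between brush_cap and test_weight_1 above 8 N).
It fails at once if the brass weight tipped by over 0.25 rad or moved over 20 mm (angle between test_weight_1's own z axis and vertical above 0.25 rad or distance of test_weight_1 from where it was at the start of the episode above 0.02 m).
It fails at once if the bottle tipped by over 0.25 rad or moved over 40 mm (angle between bottle's own z axis and vertical above 0.25 rad or distance of bottle from where it was at the start of the episode above 0.04 m).
It fails at once if a silver weight moved over 15 mm or touched with the brush (distance of any of test_weight_2, test_weight_3 from where it was at the start of the episode above 0.015 m or contact force between brush_cap and test_weight_2 above 0.3 N or contact force between brush_cap and test_weight_3 above 0.3 N).
It also fails if it takes over 51 s, if anything falls off the work surface, if the arm or the gripper's body presses on something with over 40 N, if the wrist force passes 120 N, or if a joint passes its speed limit or range.

## Robot

A 6-joint arm with a two-finger parallel gripper is mounted at the origin on the work surface; the furniture and walls round the work are solid. World frame = base frame: x ahead of the robot, y to its left, z up, the work surface at z = 0. Lengths are in m, angles in rad, forces in N, time in s.
With the tool pointing down it reaches from about 0.25 to 0.8 m from the base axis. Payload 8.5 kg.
Tool frame: the origin (TCP) lies at the very end of the fingers, on their centre line; the grasp point (between the pads) lies 19 mm behind it; z points along the fingers, y is the direction in which the jaws open and shut (so a half turn about z gives the same grasp; the last joint's range is limited). The gripper opens to 85 mm and grips with 20 to 120 N. Pads are 22 mm wide; open, the fingers measure 114 mm over their backs; the gripper's body (76 mm by 85 mm) begins 54 mm behind the grasp point. The pads swing forward as they close: fully open they stand 13 mm farther back than shut.
Start: joints at [1.111, 0.238, -0.013, 1.319, 0, 1.571], TCP at [0.233, 0.47, 0.231] pointing down, gripper open.
Joint ranges: [-2.66, 2.66], [-1.03, 1.9], [-1.14, 1.46], [-1.82, 2.27], [-1.45, 1.34], [-3.14, 3.14]. Speed limits (rad/s): [2.22, 2.22, 2.79, 3.14, 3.14, 3.14].

## Interface

Orientations are given as a rotation vector (axis times angle).
In Python, from bench import ctrl gives the robot as it stands. The module is installed in compiled form; this text tells all that it offers.
- The arm moves only by the tool step_arm, never from a script. Its argument "commands" is a list of rows, each a list of 3 entries, a list of its own where there are three numbers: the finger opening in mm, from 0 to 85.4, then the shift along the tool's x, y, z in mm, then the turn about the tool's z in rad. In form: [[fingers, [dx, dy, dz], yaw], ...]. A call has 1 to 20 rows; each row shifts and turns the commanded pose from where the row before left it, along the tool's axes as they then stand; what a row does not reach is not made up. A row lasts 1/8 s, in which the tool goes at most 62.5 mm and 10.7 degrees, less where a joint would pass 70% of its speed; a pose out of reach is approached as far as the arm can. A call is refused whole if a number of a shift passes 62.5 or a number of a turn 0.188, either way. A call with a gripper value outside its range is refused whole. The fingers move at their own pace and stop on an object; the grip force is fixed at half the most. Time passes only in rows, so rows that do not move let the fingers close. It gives the time, the measured TCP pose, the force and the opening at its end, in the units of the state.
- ctrl.get_obs(): the state, without advancing time (a new reading comes with each control period).
- ctrl.camera(name): name is "scene" or "side" or "wrist"; returns the picture (420x560x3 uint8, red, green, blue); there is no depth.
- ctrl.get_calibration(name): a dict with "fx", "fy", "cx", "cy" (pixels), "rvec" (rotation vector, rad) and "tvec" (3), from world to camera coordinates, as OpenCV has them. Camera axes: x right, y down, z forward; pixel columns grow to the right and rows downward; lengths in m; the calibration is good to about 2 mm. A picture is of the moment at which its call begins: read the wrist's pose just before it. get_calibration takes no time and is no camera call; for the wrist camera it gives the pose at the moment of the call.
- ctrl.finish_job(): hands the job in, once; it reports no verdict.
The state is a dict: "t": time; "q": joint angles; "joint_velocities": joint speeds; "effort": joint torques, N m; "tcp_pos": TCP position; "ee_rot": TCP orientation; "force": force on the tool from outside, world axes, zero at the start; "torque": the same for the moment, N m; "width": opening from 0.0 (shut) to 1.0 (fully open).
Only numpy, scipy, OpenCV 4.12 (cv2) and the standard library are available. Lean on these libraries where they do the work, as an engineer would, in place of code of your own. Each camera call takes 0.05 s, during which the arm holds its last target.

## Working session

There is one attempt and no reset: what is moved stays moved. The work goes in short steps, Python scripts to look and compute and a tool call to move; the robot and the scene stay as the last step left them, time stands still between calls to the robot, and variables do not carry over. Pictures are saved under pics/ and viewed, and the job is handed in when it is done.

Besides the shell and the picture viewer there is one more tool, called as name([rows], argument=value, ...), one row to a line, values as JSON. step_arm: Moves the arm, as the interface text tells. Its arguments: {"type":"object","properties":{"commands":{"type":"array"}},"required":["commands"]}

```bash
mkdir -p pics
python3 - <<'E'
from bench import ctrl
import cv2
print(ctrl.get_obs())
for n in ["scene","side","wrist"]:
    c=ctrl.get_calibration(n); print(n,c)
    cv2.imwrite(f"pics/{n}0.png",ctrl.camera(n)[:,:,::-1])
E
```

```text
{'t': 0.0, 'q': array([ 1.11098041e+00,  2.38771232e-01, -1.42505878e-02,  1.31922890e+00,
        1.49666006e-05,  1.57078223e+00]), 'joint_velocities': array([ 7.23660403e-05,  3.53328512e-04, -5.49420133e-04, -2.04985227e-04,
        2.16576618e-03, -3.73234025e-04]), 'effort': array([ 2.28819081e-03, -5.38778901e+01,  3.46437478e+01,  1.83917204e-02,
        1.34596598e-04,  6.80283648e-06]), 'tcp_pos': array([0.23279243, 0.47008961, 0.23068408]), 'ee_rot': array([-7.15830392e-01, -3.05859646e+00,  2.21884407e-03]), 'force': array([ 0.27695787,  0.40496965, -0.34131699]), 'torque': array([0.01716824, 0.0757413 , 0.00391943]), 'width': 0.9992214899976093}
scene {'fx': 478.14096947963475, 'fy': 478.14096947963475, 'cx': 277.96183981580685, 'cy': 211.35681954885592, 'rvec': array([ 0.51454114,  2.72942599, -1.17183513]), 'tvec': array([ 0.50903546, -0.07382379,  1.31678317])}
side {'fx': 394.04012346019823, 'fy': 394.04012346019823, 'cx': 283.9270752810808, 'cy': 211.6188414794569, 'rvec': array([ 2.0475593 , -0.18219957,  0.13533926]), 'tvec': array([-0.53849575,  0.09949135,  0.8874575 ])}
wrist {'fx': 355.2837825294879, 'fy': 355.2837825294879, 'cx': 283.8242646878103, 'cy': 217.7781294265771, 'rvec': array([-2.46499435, -1.53262012, -0.20681719]), 'tvec': array([-0.5241336 , -0.03586675,  0.37966002])}
```

View pics/scene0.png

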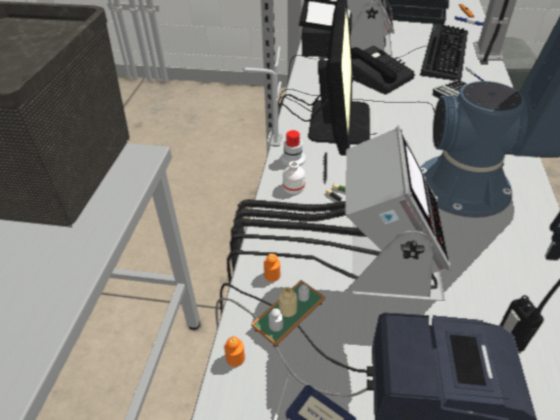

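View pics/side0.png

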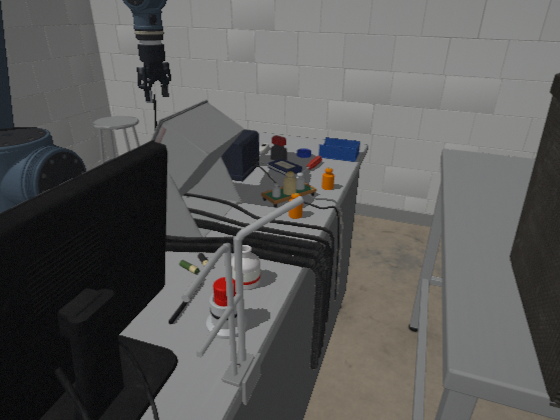

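View pics/wrist0.png

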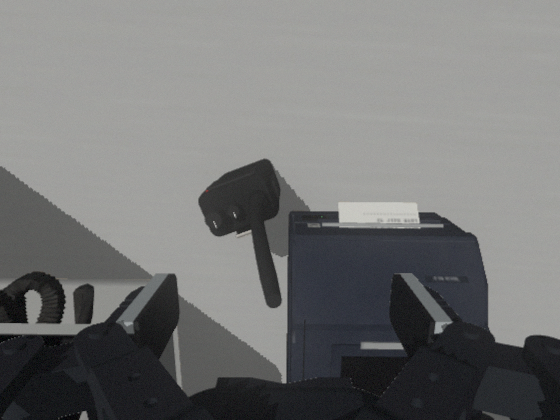

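The scene view shows the red cap on its stand at about (293,138), the open white bottle at (294,178), and the tray with a brass weight at (288,300) and silver ones at (304,292) and (276,318). The orange copies are at (272,266) and (234,350). The side view has another red-topped dark object at (279,142), so I'll check enlarged crops.

```bash
cat > h.py <<'E'
import numpy as np, cv2
def cal(ctrl,n):
    c=ctrl.get_calibration(n);K=np.array([[c['fx'],0,c['cx']],[0,c['fy'],c['cy']],[0,0,1]])
    R,_=cv2.Rodrigues(np.array(c['rvec'],float));return K,R,np.array(c['tvec'],float)
def ray(C,uv):
    K,R,t=C;d=R.T@np.linalg.inv(K)@np.array([uv[0],uv[1],1.]);return -R.T@t,d/np.linalg.norm(d)
def onz(C,uv,z):
    o,d=ray(C,uv);return o+d*(z-o[2])/d[2]
def tri(Cs,uvs):
    A=np.zeros((3,3));b=np.zeros(3);rs=[ray(C,u) for C,u in zip(Cs,uvs)]
    for o,d in rs:
        P=np.eye(3)-np.outer(d,d);A+=P;b+=P@o
    X=np.linalg.solve(A,b);return X,[np.linalg.norm((np.eye(3)-np.outer(d,d))@(X-o)) for o,d in rs]
def proj(C,X):
    K,R,t=C;p=K@(R@np.asarray(X,float)+t);return p[:2]/p[2]
E
python3 - <<'E'
import cv2, numpy as np
from h import *
from bench import ctrl
s=cv2.imread("pics/scene0.png");d=cv2.imread("pics/side0.png")
a=cv2.resize(s[120:210,250:350],(400,360),interpolation=2);b=cv2.resize(s[245:375,215:335],(369,400),interpolation=2)
c=cv2.resize(d[240:340,190:280],(360,400),interpolation=2);e=cv2.resize(d[130:225,245:365],(400,317),interpolation=2)
o=np.zeros((600,800,3),np.uint8)
o=np.zeros((800,800,3),np.uint8);o[:360,:400]=a;o[:400,400:769]=b;o[400:800,:360]=c;o[400:717,400:]=e
cv2.imwrite("pics/crop0.png",cv2.resize(o,(600,600)))
S=cal(ctrl,"scene");D=cal(ctrl,"side")
for n,C in (("scene",S),("side",D)): print(n,-C[1].T@C[2])
print("cap/bottle/brass approx",onz(S,(293,135),.092),onz(S,(294,170),.082),onz(S,(288,292),.084))
E
```

```text
scene [0.81953156 0.76024389 0.86537982]
side [ 0.38151291 -0.82616684  0.50926739]
cap/bottle/brass approx [ 0.39327779 -0.27422564  0.092     ] [ 0.44524383 -0.14005512  0.082     ] [0.60541258 0.21846731 0.084     ]
```

View pics/crop0.png

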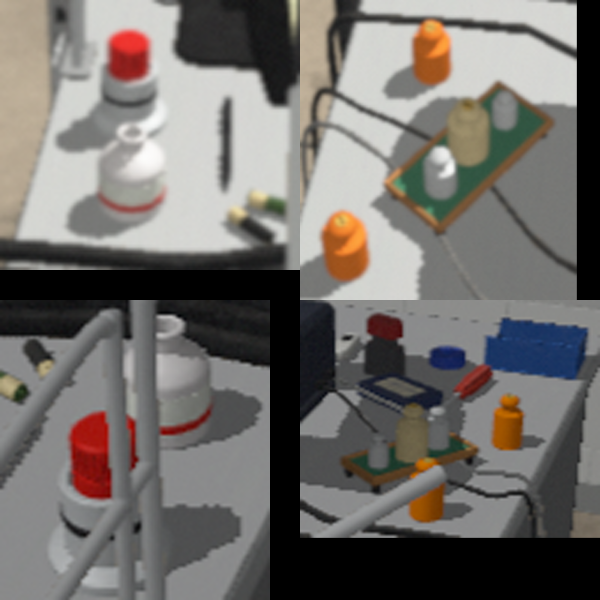

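Run:
```python
import cv2, numpy as np
from h import *
from bench import ctrl
S=cal(ctrl,"scene");D=cal(ctrl,"side")
s=cv2.imread("pics/scene0.png");d=cv2.imread("pics/side0.png")
np.set_printoptions(precision=4,suppress=True)
for nm,a,b in [("dev1",(397,133),(208,103)),("dev2",(347,168),(208,103)),("dev3",(347,168),(160,142)),("dev4",(397,133),(160,142)),("monTop",(347,5),(168,145)),("poletop",(282,50),(240,240)),("pole2",(277,70),(240,240))]:
    print(nm,*tri([S,D],[a,b]))
def red(im,x0,x1,y0,y1):
    h=cv2.cvtColor(im,cv2.COLOR_BGR2HSV);m=cv2.inRange(h,(0,180,90),(8,255,255))|cv2.inRange(h,(172,180,90),(180,255,255))
    k=np.zeros_like(m);k[y0:y1,x0:x1]=m[y0:y1,x0:x1];ys,xs=np.nonzero(k);return xs.min(),xs.max(),ys.min(),ys.max(),len(xs)
print(red(s,280,305,125,155),red(d,205,250,270,310))
big=cv2.resize(s[0:320,220:520],(750,800))[:600];cv2.imwrite("pics/bigS.png",big)
cv2.imwrite("pics/bigD.png",cv2.resize(d[80:400,60:360],(600,640))[:600])
```

```text
dev1 [0.3636 0.1196 0.3212] [np.float64(0.0272306688432297), np.float64(0.027230668843229857)]
dev2 [0.4125 0.1197 0.2902] [np.float64(0.030465387580858608), np.float64(0.030465387580858535)]
dev3 [0.3298 0.021  0.2158] [np.float64(0.05946573597127791), np.float64(0.059465735971277835)]
dev4 [0.2729 0.0233 0.2504] [np.float64(0.007189069649057394), np.float64(0.007189069649057378)]
monTop [ 0.286  -0.3037  0.3824] [np.float64(0.057126933342445084), np.float64(0.05712693334244514)]
poletop [ 0.3886 -0.4234  0.2692] [np.float64(0.021925888088881195), np.float64(0.021925888088881244)]
pole2 [ 0.4051 -0.382   0.2376] [np.float64(0.007536039638346041), np.float64(0.007536039638346012)]
(np.int64(287), np.int64(298), np.int64(131), np.int64(145), 144) (np.int64(214), np.int64(249), np.int64(278), np.int64(305), 340)
```

View pics/bigS.png

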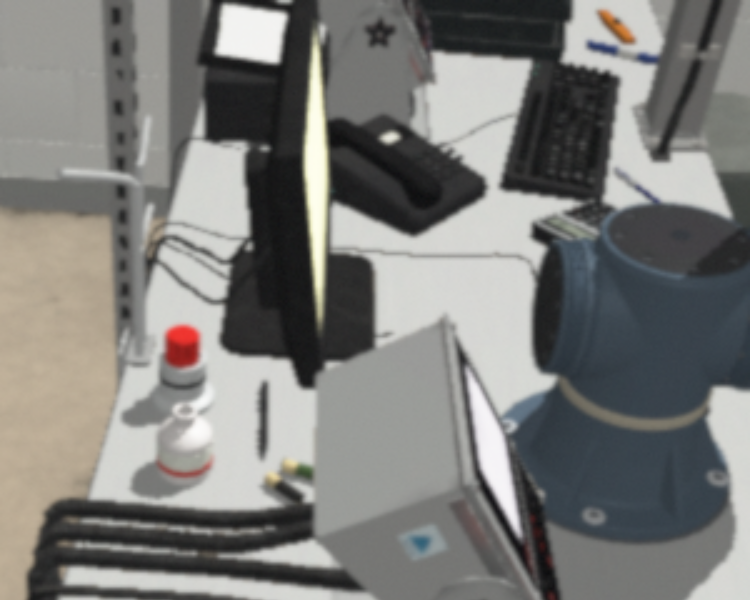

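View pics/bigD.png

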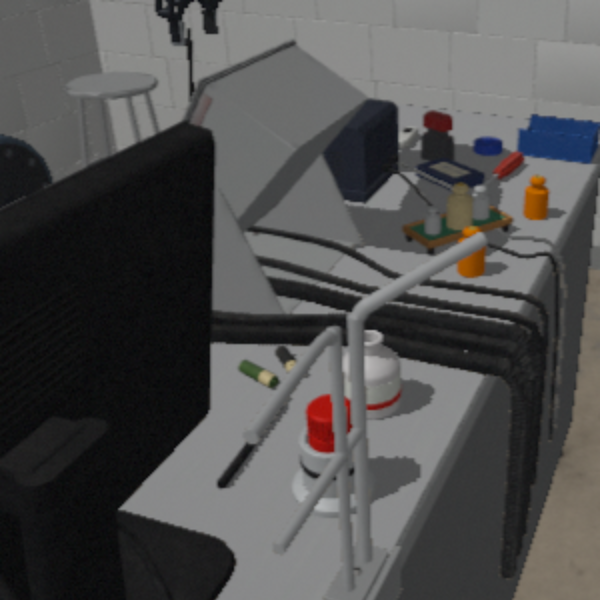

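Run:
```python
import cv2, numpy as np
from h import *
from bench import ctrl
S=cal(ctrl,"scene");D=cal(ctrl,"side")
np.set_printoptions(precision=3,suppress=True)
sp=lambda p:(220+p[0]/2.5,p[1]/2.5)
dp=lambda p:(60+p[0]/2,80+p[1]/2)
for nm,a,b in [("devfar",(445,320),(193,100)),("devnear",(550,620),(295,43)),("backR",(316,535),(370,105)),("backL",(316,378),(240,222)),("monbot",(308,388),(212,412)),("montop",(312,10),(213,130)),("polet",(140,180),(355,318)),("bar+x end",(65,172),(482,238)),("bar2?",(148,120),(250,435)),("bar3?",(150,210),(280,550)),("pole base",(140,350),(362,560)),
 ("bottle top",(184,408),(371,337)),("cap top",(182,331),(329,403))]:
    X,e=tri([S,D],[sp(a),dp(b)]);print(nm,X,np.array(e[:1]))
print("on z0 pole base",onz(S,sp((137,355)),0),onz(D,dp((365,560)),0))
print("stand foot",onz(S,sp((183,400)),0), "bottle",onz(S,sp((184,408)),.082),onz(D,dp((371,337)),.082))
```

```text
devfar [0.273 0.03  0.271] [0.002]
devnear [0.384 0.351 0.26 ] [0.002]
backR [0.471 0.179 0.216] [0.004]
backL [ 0.326 -0.069  0.164] [0.011]
monbot [ 0.276 -0.199  0.037] [0.007]
montop [ 0.286 -0.311  0.384] [0.055]
polet [ 0.406 -0.378  0.235] [0.004]
bar+x end [ 0.497 -0.353  0.275] [0.003]
bar2? [ 0.346 -0.498  0.243] [0.]
bar3? [ 0.353 -0.478  0.138] [0.]
pole base [ 0.407 -0.379  0.01 ] [0.]
bottle top [ 0.436 -0.167  0.082] [0.001]
cap top [ 0.39  -0.283  0.094] [0.]
on z0 pole base [ 0.409 -0.384  0.   ] [ 0.41 -0.37  0.  ]
stand foot [ 0.39  -0.279  0.   ] bottle [ 0.435 -0.167  0.082] [ 0.437 -0.168  0.082]
```

Run:
```python
import cv2, numpy as np
from h import *
from bench import ctrl
np.set_printoptions(precision=3,suppress=True)
D=cal(ctrl,"side");W=cal(ctrl,"wrist")
o=ctrl.get_obs();R,_=cv2.Rodrigues(o['ee_rot']);print(R)
print("cam in tool mm",1000*R.T@(-W[1].T@W[2]-o['tcp_pos']))
print("cam fwd in tool",R.T@W[1].T@[0,0,1])
for z in (.04,.3,.35,.4,.45,.5): print(z,(proj(D,(.278,-.2,z))-[60,80])*2)
for z in (.04,.3,.35,.4,.45,.5): print(z,proj(cal(ctrl,"scene"),(.278,-.2,z)))
```

```text
[[-0.896  0.444 -0.   ]
 [ 0.444  0.896 -0.001]
 [-0.    -0.001 -1.   ]]
cam in tool mm [  67.97     0.024 -143.518]
cam fwd in tool [-0.268 -0.     0.963]
0.04 [206.943 407.339]
0.3 [166.219 143.877]
0.35 [156.511  81.07 ]
0.4 [146.022  13.212]
0.45 [134.654 -60.33 ]
0.5 [ 122.293 -140.303]
0.04 [340.459 155.295]
0.3 [348.153  70.39 ]
0.35 [349.911  51.   ]
0.4 [351.778  30.401]
0.45 [353.765   8.475]
0.5 [355.884 -14.909]
```

step_arm([
  [62,[0,0,-25],0.185],
  [62,[0,0,-25],0.185],
  [62,[0,0,-25],0.185],
  [62,[0,0,-25],0.185],
  [62,[0,0,-25],0.185],
  [62,[0,0,-25],0.185],
])

```text
t: 0.9
tcp_pos: [0.2329, 0.4703, 0.3819]
ee_rot: [2.227, 2.216, -0.001]
force: [-0.3, 0.2, -0.1]
width: 0.726
```

step_arm([
  [62,[-50,11.2,0],0],
  [62,[-54,11.2,0],0],
  [62,[-54,11.2,0],0],
  [62,[-54,11.2,0],0],
  [62,[-54,11.2,0],0],
  [62,[-54,11.2,0],0],
  [62,[-54,11.2,0],0],
  [62,[-54,11.2,0],0],
  [62,[-54,11.2,0],0],
  [62,[-54,11.2,0],0],
  [62,[-54,11.2,0],0],
  [62,[-54,11.2,0],0],
  [62,[-54,11.2,0],0],
  [62,[-54,11.2,0],0],
])

```text
t: 2.65
tcp_pos: [0.3904, -0.2834, 0.3812]
ee_rot: [-2.221, -2.222, -0.0]
force: [1.4, 0.2, 0.4]
width: 0.725
```

Run:
```python
from bench import ctrl
import cv2, numpy as np
o=ctrl.get_obs();print(o['t'],o['tcp_pos'],o['ee_rot'],o['q'],o['force'])
a=[ctrl.camera(n)[:,:,::-1] for n in ["wrist","side"]]
cv2.imwrite("pics/w1.png",a[0]);cv2.imwrite("pics/d1.png",a[1])
cv2.imwrite("pics/j1.png",cv2.resize(np.hstack(a),(800,300)))
```

```text
2.65 [ 0.39040129 -0.2833544   0.38119275] [-2.22088400e+00 -2.22192576e+00 -8.37903517e-05] [-6.27872947e-01  1.59740227e-01  2.65234025e-01  1.67633279e+00
  6.07767448e-05  9.42454411e-01] [1.41090455 0.16543276 0.4221542 ]
```

View pics/j1.png

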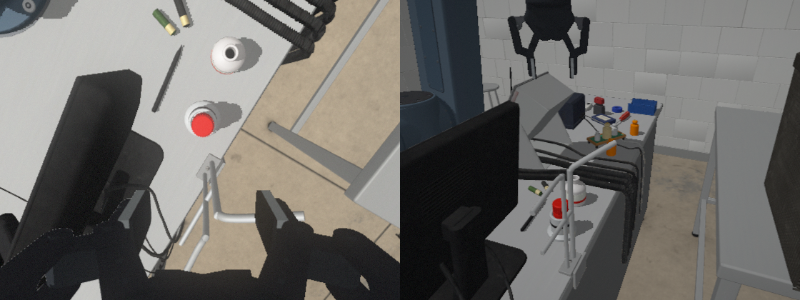

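The wrist view shows the red cap at about (283,174) and the bottle mouth at about (322,73) in full-picture pixels, with the monitor clear to the left. I'll measure both.

Run:
```python
from bench import ctrl
import cv2, numpy as np
from h import *
np.set_printoptions(precision=4,suppress=True)
W=cal(ctrl,"wrist"); im=cv2.imread("pics/w1.png")
h=cv2.cvtColor(im,cv2.COLOR_BGR2HSV);m=cv2.inRange(h,(0,170,170),(10,255,255))
n,l,st,ce=cv2.connectedComponentsWithStats(m)
for i in range(1,n):
    if st[i][4]>50:
        print(st[i],ce[i]); c=cv2.findContours((l==i).astype(np.uint8),0,1)[0][0]; e=cv2.fitEllipse(c);print(e, onz(W,e[0],.092),onz(W,e[0],.074))
g=cv2.cvtColor(im,cv2.COLOR_BGR2GRAY)
roi=(g[50:100,300:350]<110).astype(np.uint8);n,l,st,ce=cv2.connectedComponentsWithStats(roi)
for i in range(1,n):
    if st[i][4]>8: p=ce[i]+[300,50];print("dark",st[i],p,onz(W,p,.082))
a=cv2.resize(im[130:220,240:330],(400,400),interpolation=2);b=cv2.resize(im[30:120,280:370],(400,400),interpolation=2)
cv2.imwrite("pics/c1.png",np.hstack([a,b]))
```

```text
[269 161  30  30 666] [282.7988 175.8168]
((282.8287353515625, 175.80252075195312), (27.315872192382812, 29.300613403320312), 141.258056640625) [ 0.3891 -0.2849  0.092 ] [ 0.389  -0.2877  0.074 ]
dark [ 16  18  12  14 134] [321.5448  74.4925] [ 0.4341 -0.1686  0.082 ]
```

View pics/c1.png

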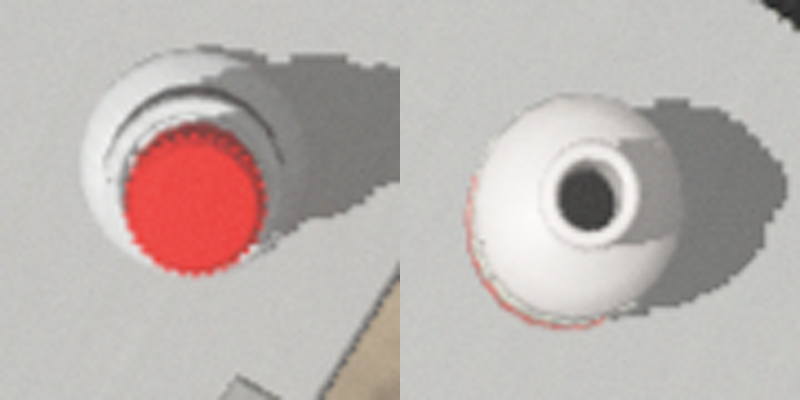

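step_arm([
  [62,[0,0,30],0],
  [62,[0,0,50],0],
  [62,[0,0,50],0],
  [62,[0,0,40],0],
  [62,[0,0,0],0],
])

```text
t: 3.38
tcp_pos: [0.3889, -0.2798, 0.2093]
ee_rot: [-2.216, -2.219, 0.001]
force: [-0.4, -0.0, 0.4]
width: 0.724
```

Run:
```python
from bench import ctrl
import cv2, numpy as np
from h import *
np.set_printoptions(precision=4,suppress=True)
o=ctrl.get_obs();print(o['t'],o['tcp_pos'],o['ee_rot'],o['force'])
W=cal(ctrl,"wrist"); im=ctrl.camera("wrist")[:,:,::-1].copy();cv2.imwrite("pics/w2.png",im)
h=cv2.cvtColor(im,cv2.COLOR_BGR2HSV);m=cv2.inRange(h,(0,170,205),(10,255,255))
n,l,st,ce=cv2.connectedComponentsWithStats(m)
for i in range(1,n):
    if st[i][4]>200:
        c=max(cv2.findContours((l==i).astype(np.uint8),0,1)[0],key=cv2.contourArea);e=cv2.fitEllipse(cv2.convexHull(c));print(st[i],e, onz(W,e[0],.092))
        cv2.ellipse(im,e,(0,255,0),1)
cv2.imwrite("pics/w2e.png",im)
```

```text
3.375 [ 0.3889 -0.2798  0.2093] [-2.2162 -2.2192  0.0014] [-0.4015 -0.0333  0.3871]
[ 261  196   47   43 1566] ((284.0021057128906, 216.35951232910156), (43.70249557495117, 46.80936813354492), 100.49003601074219) [ 0.3885 -0.2832  0.092 ]
```

View pics/w2e.png

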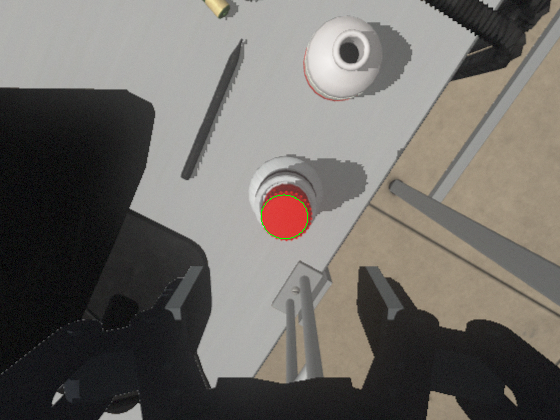

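step_arm([
  [62,[0,0,0],0],
  [62,[0,0,0],0],
])

```text
t: 3.68
tcp_pos: [0.3913, -0.2819, 0.2129]
ee_rot: [2.218, 2.221, 0.001]
force: [1.0, -0.7, -0.5]
width: 0.722
```

Run:
```python
from bench import ctrl
import cv2, numpy as np
from h import *
np.set_printoptions(precision=4,suppress=True)
o=ctrl.get_obs();print(o['t'],o['tcp_pos'],o['ee_rot'],o['q'],o['joint_velocities'],o['effort'])
W=cal(ctrl,"wrist"); im=ctrl.camera("wrist")[:,:,::-1].copy();cv2.imwrite("pics/w3.png",im)
h=cv2.cvtColor(im,cv2.COLOR_BGR2HSV);m=cv2.inRange(h,(0,170,205),(10,255,255))
n,l,st,ce=cv2.connectedComponentsWithStats(m)
for i in range(1,n):
    if st[i][4]>200:
        c=max(cv2.findContours((l==i).astype(np.uint8),0,1)[0],key=cv2.contourArea);e=cv2.fitEllipse(cv2.convexHull(c));print(st[i],e, onz(W,e[0],.092))
b=im[5:110,295:395];cv2.imwrite("pics/c3.png",cv2.resize(b,(600,630),interpolation=2)[:600])
cv2.imwrite("pics/d3.png",ctrl.camera("side")[:,:,::-1])
```

```text
3.675 [ 0.3913 -0.2819  0.2129] [2.2183 2.2208 0.0006] [-0.6242  0.1704 -0.149   1.2487 -0.0001  0.9454] [-0.0008  0.0031 -0.0096 -0.0075  0.0008  0.0008] [  0.0369 -47.771   34.097    0.0134   0.0011   0.0017]
[ 257  192   47   42 1522] ((279.7665100097656, 211.48638916015625), (43.227725982666016, 46.40302276611328), 107.37677001953125) [ 0.3884 -0.283   0.092 ]
```

View pics/c3.png

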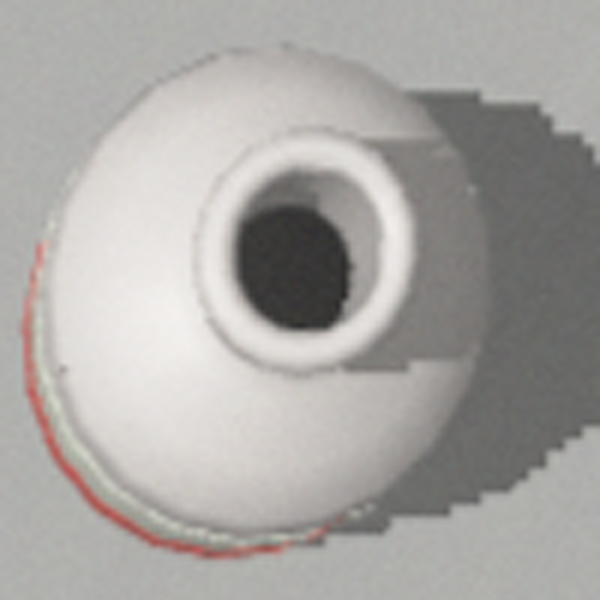

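View pics/d3.png

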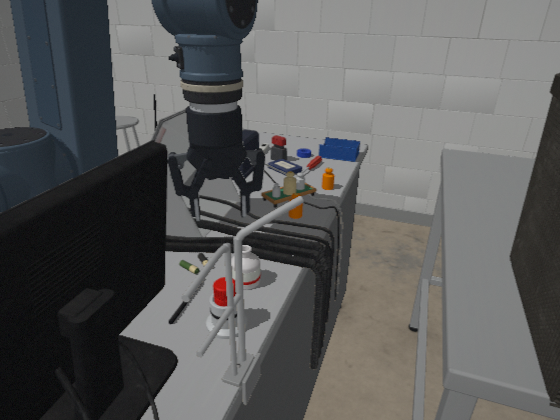

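step_arm([
  [62,[-1.1,-2.8,20],0],
  [62,[0,0,30],0],
  [62,[0,0,30],0],
  [62,[0,0,20],0],
  [62,[0,0,10],0],
  [62,[0,0,0],0],
  [62,[0,0,0],0],
])

```text
t: 4.65
tcp_pos: [0.3882, -0.2829, 0.1022]
ee_rot: [2.219, 2.222, 0.0]
force: [-0.1, -0.2, 0.9]
width: 0.725
```

Run:
```python
from bench import ctrl
import cv2, numpy as np
from h import *
np.set_printoptions(precision=4,suppress=True)
o=ctrl.get_obs();print(o['t'],o['tcp_pos'],o['ee_rot'])
W=cal(ctrl,"wrist"); im=ctrl.camera("wrist")[:,:,::-1].copy();cv2.imwrite("pics/w4.png",im)
h=cv2.cvtColor(im,cv2.COLOR_BGR2HSV);m=cv2.inRange(h,(0,170,195),(10,255,255))
n,l,st,ce=cv2.connectedComponentsWithStats(m)
for i in range(1,n):
    if st[i][4]>200:
        c=max(cv2.findContours((l==i).astype(np.uint8),0,1)[0],key=cv2.contourArea);e=cv2.fitEllipse(cv2.convexHull(c));print(st[i],e, onz(W,e[0],.092))
W3=None
```

```text
4.65 [ 0.3882 -0.2829  0.1022] [2.2194 2.2216 0.0001]
```

View pics/w4.png

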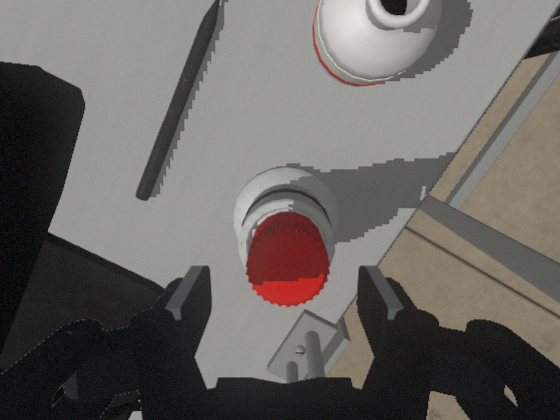

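step_arm([
  [62,[0,1.5,15],0],
  [62,[0,0,14],0],
  [62,[0,0,10],0],
  [62,[0,0,0],0],
  [62,[0,0,0],0],
])

```text
t: 5.32
tcp_pos: [0.3893, -0.2827, 0.0626]
ee_rot: [2.22, 2.222, -0.0]
force: [1.2, -0.3, -0.3]
width: 0.725
```

Run:
```python
from bench import ctrl
import cv2, numpy as np
np.set_printoptions(precision=4,suppress=True)
o=ctrl.get_obs();print(o['t'],o['tcp_pos'],o['ee_rot'])
a=[ctrl.camera(n)[:,:,::-1] for n in ["wrist","side"]]
cv2.imwrite("pics/j5.png",np.hstack([a[0],cv2.resize(a[1][200:350,150:300],(420,420),interpolation=2)])[:, 180:])
```

```text
5.325 [ 0.3893 -0.2827  0.0626] [ 2.2202  2.2223 -0.0002]
```

View pics/j5.png

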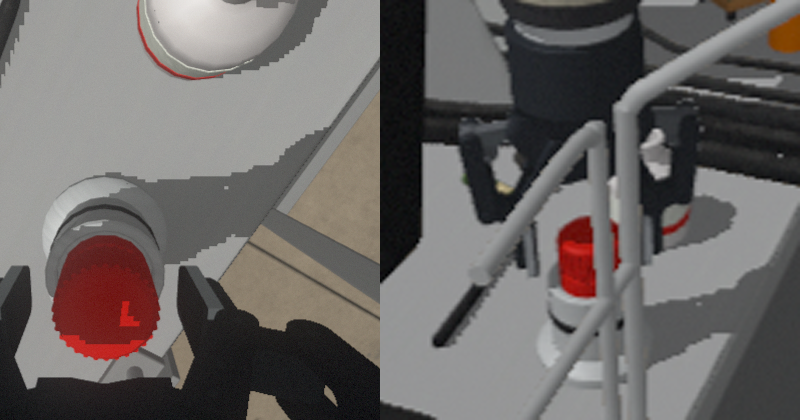

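Run:
```python
from bench import ctrl
from h import *
np.set_printoptions(precision=4,suppress=True)
W=cal(ctrl,"wrist")
print(onz(W,(287,358),.092)+[0,.02,0],onz(W,(232,305),.092),onz(W,(340,305),.092))
```

```text
[ 0.3908 -0.2813  0.092 ] [ 0.371  -0.2791  0.092 ] [ 0.4097 -0.279   0.092 ]
```

step_arm([
  [62,[0,0.8,0],0],
  [40,[0,0,0],0],
  [30,[0,0,0],0],
  [30,[0,0,0],0],
  [30,[0,0,0],0],
  [30,[0,0,0],0],
])

```text
t: 6.18
tcp_pos: [0.3901, -0.2826, 0.0628]
ee_rot: [2.22, 2.222, -0.0]
force: [-2.0, 0.9, 5.2]
width: 0.453
```

step_arm([
  [30,[0,0,-10],0],
  [30,[0,0,-25],0],
  [30,[0,0,-35],0],
  [30,[0,0,-35],0],
  [30,[0,0,-30],0],
  [30,[0,0,-15],0],
  [30,[0,0,0],0],
  [30,[0,0,0],0],
])

```text
t: 7.18
tcp_pos: [0.3896, -0.2822, 0.2113]
ee_rot: [-2.219, -2.221, 0.001]
force: [-0.3, -0.8, -0.6]
width: 0.449
```

Run:
```python
from bench import ctrl
import cv2, numpy as np
from h import *
np.set_printoptions(precision=4,suppress=True)
o=ctrl.get_obs();print(o['t'],o['tcp_pos'],o['ee_rot'],o['force'],o['width'])
W=cal(ctrl,"wrist"); im=ctrl.camera("wrist")[:,:,::-1].copy();cv2.imwrite("pics/w6.png",im)
d=ctrl.camera("side")[:,:,::-1];cv2.imwrite("pics/d6.png",d)
s=ctrl.camera("scene")[:,:,::-1];cv2.imwrite("pics/s6.png",s)
cv2.imwrite("pics/j6.png",np.hstack([im[:,150:],cv2.resize(d[100:310,150:300],(300,420),interpolation=2)])[:, :800])
print(-W[1].T@W[2]-o['tcp_pos'])
```

```text
7.175 [ 0.3896 -0.2822  0.2113] [-2.2192 -2.2214  0.0006] [-0.2942 -0.7701 -0.6312] 0.4487818343318731
[0.0003 0.068  0.1436]
```

View pics/j6.png

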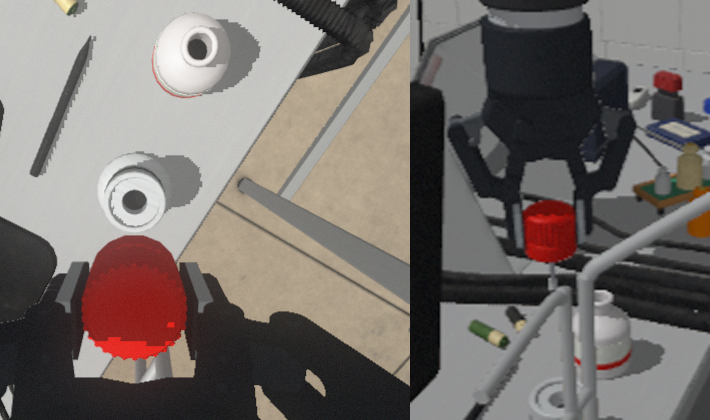

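View pics/s6.png

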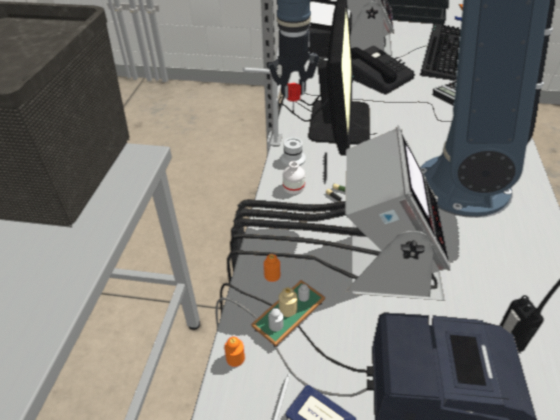

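Run:
```python
import cv2, numpy as np
im=cv2.imread("pics/w6.png")
a=cv2.resize(im[145:245,235:335],(400,400),interpolation=2);b=cv2.resize(im[5:105,295:395],(400,400),interpolation=2)
cv2.imwrite("pics/c6.png",np.hstack([a,b]))
```

```text
(no output)
```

View pics/c6.png

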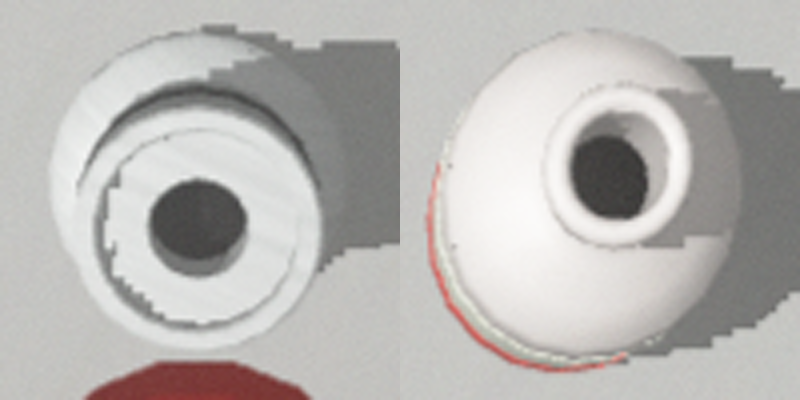

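Run:
```python
from bench import ctrl
from h import *
np.set_printoptions(precision=4,suppress=True)
W=cal(ctrl,"wrist");o=ctrl.get_obs()
s1=onz(W,(284.6,202.0),.056);s2=onz(W,(284.6,201.8),.060);m=onz(W,(349.5,46),.080);m2=onz(W,(350,46),.082)
print(s1,s2,m,m2,"delta",m-s1, "target TCP",np.array([.3901,-.2826,0])+m-s1, o['tcp_pos'])
print("check sizes stand",onz(W,(235+322/4,202),.06)-onz(W,(235+75/4,202),.06),"lip",onz(W,(295+291/4,46),.08)-onz(W,(295+144/4,46),.08))
```

```text
[ 0.3899 -0.2834  0.056 ] [ 0.3899 -0.2823  0.06  ] [ 0.4355 -0.1646  0.08  ] [ 0.4355 -0.1649  0.082 ] delta [0.0456 0.1189 0.024 ] target TCP [ 0.4357 -0.1637  0.024 ] [ 0.3896 -0.2822  0.2113]
check sizes stand [0.0526 0.0002 0.    ] lip [0.026 0.    0.   ]
```

step_arm([
  [30,[20,8,0],0],
  [30,[35,14,0],0],
  [30,[35,14,0],0],
  [30,[19,8,0],0],
  [30,[8,2,0],0],
  [30,[0,0,0],0],
  [30,[0,0,0],0],
])

```text
t: 8.2
tcp_pos: [0.4356, -0.1661, 0.2122]
ee_rot: [-2.221, -2.222, 0.001]
force: [0.6, -0.2, -0.7]
width: 0.453
```

Run:
```python
from bench import ctrl
import cv2, numpy as np
from h import *
np.set_printoptions(precision=4,suppress=True)
o=ctrl.get_obs();print(o['t'],o['tcp_pos'],o['ee_rot'],o['force'],o['width'])
im=ctrl.camera("wrist")[:,:,::-1].copy();cv2.imwrite("pics/w7.png",im)
d=ctrl.camera("side")[:,:,::-1];cv2.imwrite("pics/d7.png",d)
s=ctrl.camera("scene")[:,:,::-1];cv2.imwrite("pics/s7.png",s)
a=cv2.resize(im[140:260,234:334],(333,400),interpolation=2)
b=cv2.resize(d[190:290,200:280],(320,400),interpolation=2)
c=cv2.resize(s[100:200,260:330],(280,400),interpolation=2)
cv2.imwrite("pics/c7.png",np.hstack([a,b,c])[:,:])
```

```text
8.2 [ 0.4356 -0.1661  0.2122] [-2.221  -2.2218  0.0006] [ 0.5617 -0.2165 -0.7475] 0.4533258677917554
```

View pics/c7.png

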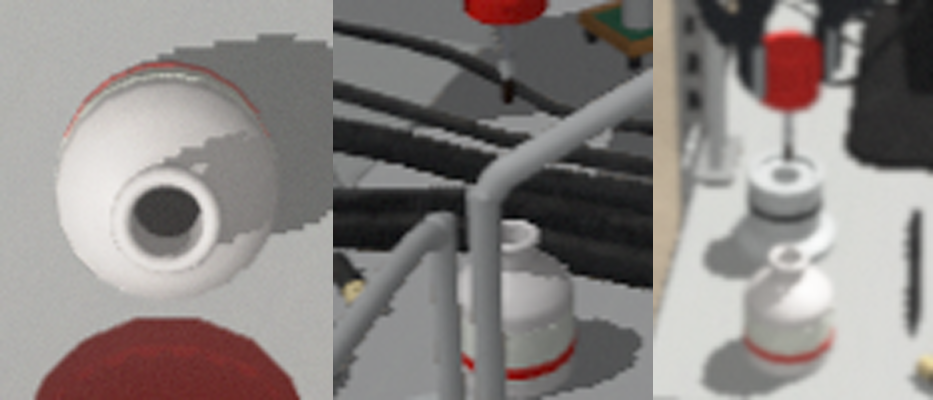

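Run:
```python
from bench import ctrl
from h import *
np.set_printoptions(precision=4,suppress=True)
W=cal(ctrl,"wrist");o=ctrl.get_obs();S=cal(ctrl,"scene");D=cal(ctrl,"side")
print("mouth wrist",onz(W,(283.8,205.8),.080), o['tcp_pos'])
print("lip w",onz(W,(234+221/3.33,206),.08)-onz(W,(234+110/3.33,206),.08))
print("tip",tri([S,D],[(293.75,140),(244,215)]),"mouth",tri([S,D],[(294,164),(246,249.2)]))
```

```text
mouth wrist [ 0.4356 -0.1652  0.08  ] [ 0.4357 -0.1661  0.2123]
lip w [0.0266 0.     0.    ]
tip (array([ 0.4361, -0.1667,  0.1565]), [np.float64(0.0006154221405525771), np.float64(0.0006154221405525116)]) mouth (array([ 0.4365, -0.1663,  0.0795]), [np.float64(0.001964409497579099), np.float64(0.001964409497579092)])
```

step_arm([
  [30,[1,0.4,10],0],
  [30,[0,0,20],0],
  [30,[0,0,22],0],
  [30,[0,0,20],0],
  [30,[0,0,20],0],
  [30,[0,0,14],0],
  [30,[0,0,6],0],
  [30,[0,0,0],0],
  [30,[0,0,0],0],
  [30,[0,0,0],0],
])

```text
t: 9.6
tcp_pos: [0.4366, -0.1646, 0.1009]
ee_rot: [2.22, 2.222, 0.0]
force: [0.8, 0.8, -0.6]
width: 0.453
```

Run:
```python
from bench import ctrl
import cv2, numpy as np
np.set_printoptions(precision=4,suppress=True)
o=ctrl.get_obs();print(o['t'],o['tcp_pos'],o['ee_rot'],o['force'],o['width'])
im=ctrl.camera("wrist")[:,:,::-1].copy();cv2.imwrite("pics/w8.png",im)
d=ctrl.camera("side")[:,:,::-1];cv2.imwrite("pics/d8.png",d)
s=ctrl.camera("scene")[:,:,::-1];cv2.imwrite("pics/s8.png",s)
a=cv2.resize(im[120:400,200:370],(243,400),interpolation=2)
b=cv2.resize(d[200:300,200:280],(320,400),interpolation=2)
c=cv2.resize(s[130:200,265:325],(343,400),interpolation=2)
cv2.imwrite("pics/c8.png",np.hstack([a,b,c])[:,:])
```

```text
9.6 [ 0.4366 -0.1646  0.1009] [2.2196 2.2219 0.0005] [ 0.776   0.7535 -0.6445] 0.453285184001872
```

View pics/c8.png

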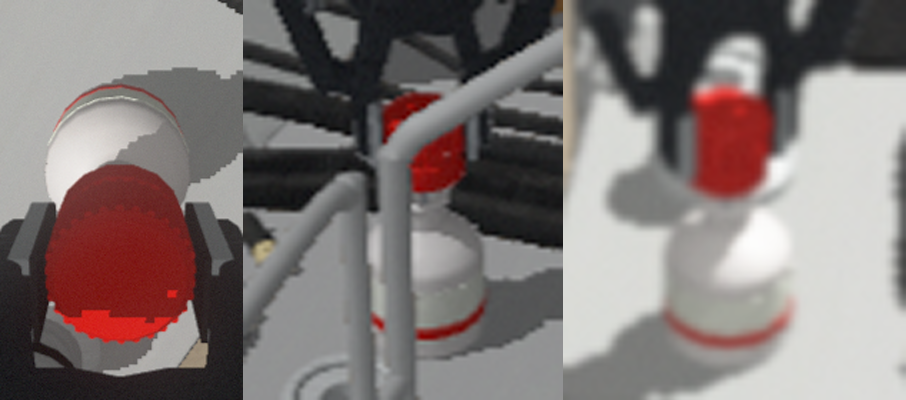

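The dip is good: the cap is over the neck with the brush inside, axes within about 1 mm in both views, and no contact force. I'll withdraw and cross to the tray.

step_arm([
  [30,[0,0,-15],0],
  [30,[0,0,-30],0],
  [30,[0,0,-40],0],
  [30,[0,0,-50],0],
  [30,[0,0,-50],0],
  [30,[0,0,-50],0],
  [30,[0,0,-50],0],
  [30,[0,0,-25],0],
  [30,[20,9,0],0],
  [30,[45,20,0],0],
  [30,[50,22,0],0],
  [30,[50,22,0],0],
  [30,[50,22,0],0],
  [30,[50,22,0],0],
  [30,[50,22,0],0],
  [30,[40,18,0],0],
  [30,[20,9,0],0],
  [30,[0,0,0],0],
  [30,[0,0,0],0],
])

```text
t: 12.12
tcp_pos: [0.6017, 0.2103, 0.4103]
ee_rot: [2.22, 2.222, -0.001]
force: [-0.3, -0.6, -1.1]
width: 0.447
```

Run:
```python
from bench import ctrl
import cv2, numpy as np
from h import *
np.set_printoptions(precision=4,suppress=True)
o=ctrl.get_obs();print(o['t'],o['tcp_pos'],o['ee_rot'],o['force'],o['width'])
im=ctrl.camera("wrist")[:,:,::-1].copy();cv2.imwrite("pics/w9.png",im)
d=ctrl.camera("side")[:,:,::-1];cv2.imwrite("pics/d9.png",d)
s=ctrl.camera("scene")[:,:,::-1];cv2.imwrite("pics/s9.png",s)
```

```text
12.125 [0.6017 0.2103 0.4103] [ 2.2203  2.2224 -0.0006] [-0.3339 -0.6467 -1.0767] 0.44653308646935047
```

View pics/w9.png

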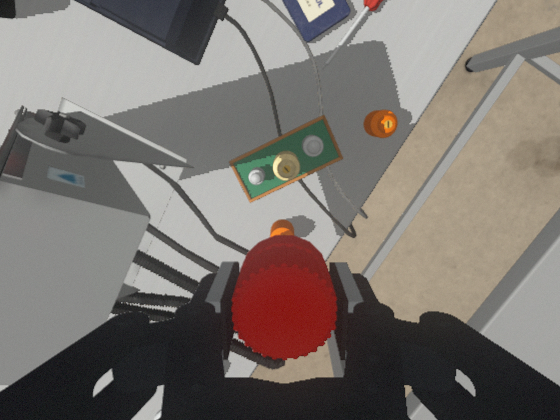

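View pics/s9.png

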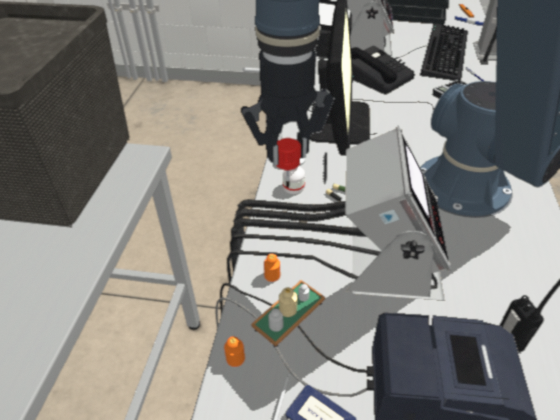

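The wrist view shows the tray with the brass weight at (287,168), the silver ones at (256,177) and (313,147), and the orange decoys at (381,124) and (283,230). The target is the gold one on the green tray; the crop should confirm it.

Run:
```python
from bench import ctrl
import cv2, numpy as np
from h import *
np.set_printoptions(precision=4,suppress=True)
im=cv2.imread("pics/w9.png");s=cv2.imread("pics/s9.png");d=cv2.imread("pics/d9.png")
cv2.imwrite("pics/c9.png",np.hstack([cv2.resize(im[115:205,225:345],(533,400),interpolation=2),cv2.resize(s[280:330,270:303],(264,400),interpolation=2)]))
cv2.imwrite("pics/c9d.png",cv2.resize(d[150:220,255:325],(600,600),interpolation=2))
W=cal(ctrl,"wrist");print(onz(W,(287,168),.084))
```

```text
[0.6058 0.2146 0.084 ]
```

View pics/c9.png

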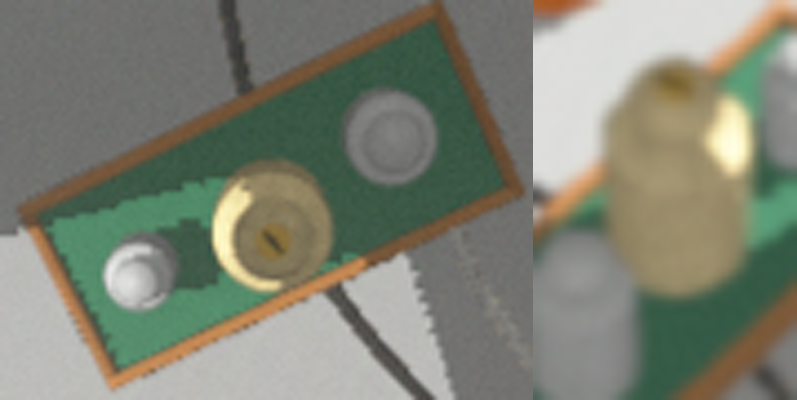

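View pics/c9d.png

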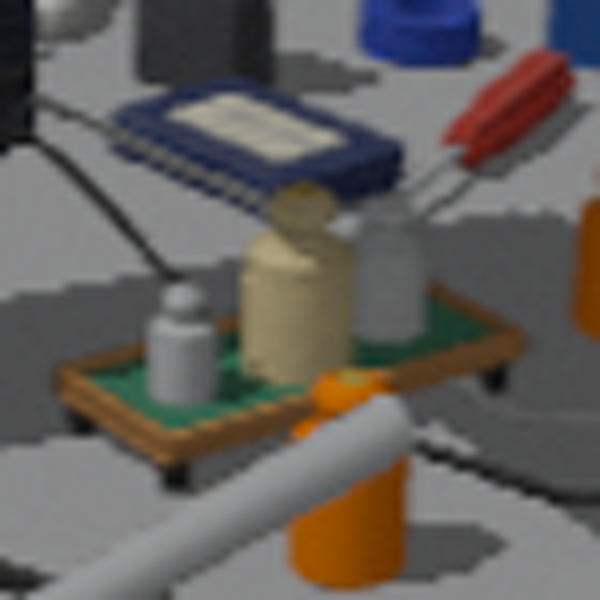

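Run:
```python
from bench import ctrl
from h import *
np.set_printoptions(precision=4,suppress=True)
W=cal(ctrl,"wrist");S=cal(ctrl,"scene");D=cal(ctrl,"side");o=ctrl.get_obs()
print("wrist",onz(W,(286.2,169.2),.084),"stereo",tri([S,D],[(287.6,291),(290.4,172.2)]),"three",tri([W,S,D],[(286.2,169.2),(287.6,291),(290.4,172.2)]),o['tcp_pos'])
```

```text
wrist [0.6047 0.213  0.084 ] stereo (array([0.6056, 0.2141, 0.0818]), [np.float64(0.001027082364599097), np.float64(0.0010270823645990956)]) three (array([0.6053, 0.2133, 0.0817]), [np.float64(0.0007772703571878224), np.float64(0.0010971310283870573), np.float64(0.001259228548634471)]) [0.6016 0.2097 0.411 ]
```

step_arm([
  [30,[4,3.4,20],0],
  [30,[0,0,40],0],
  [30,[0,0,40],0],
  [30,[0,0,40],0],
  [30,[0,0,40],0],
  [30,[0,0,30],0],
  [30,[0,0,18],0],
  [30,[0,0,0],0],
  [30,[0,0,0],0],
])

```text
t: 13.4
tcp_pos: [0.6057, 0.2144, 0.1836]
ee_rot: [2.22, 2.221, 0.002]
force: [0.7, -0.0, -1.1]
width: 0.454
```

Run:
```python
from bench import ctrl
import cv2, numpy as np
from h import *
np.set_printoptions(precision=4,suppress=True)
o=ctrl.get_obs();print(o['t'],o['tcp_pos'],o['ee_rot'],o['force'],o['width'])
im=ctrl.camera("wrist")[:,:,::-1].copy();cv2.imwrite("pics/w10.png",im)
d=ctrl.camera("side")[:,:,::-1];cv2.imwrite("pics/d10.png",d)
s=ctrl.camera("scene")[:,:,::-1];cv2.imwrite("pics/s10.png",s)
cv2.imwrite("pics/c10.png",np.hstack([cv2.resize(im[160:260,234:334],(400,400),interpolation=2),cv2.resize(s[230:330,260:310],(200,400),interpolation=2),cv2.resize(d[115:215,265:315],(200,400),interpolation=2)]))
```

```text
13.4 [0.6057 0.2144 0.1836] [2.2204 2.2214 0.002 ] [ 0.6879 -0.021  -1.0909] 0.4538883389782191
```

View pics/c10.png

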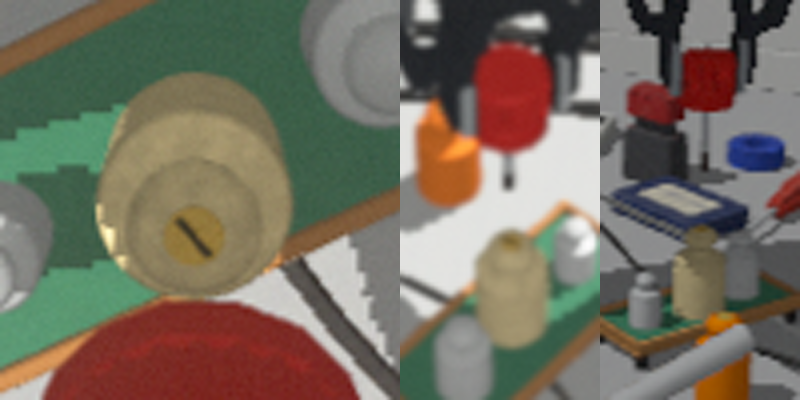

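Run:
```python
from bench import ctrl
from h import *
np.set_printoptions(precision=4,suppress=True)
W=cal(ctrl,"wrist");S=cal(ctrl,"scene");D=cal(ctrl,"side");o=ctrl.get_obs()
print("wrist",onz(W,(282.5,218.75),.084),onz(W,(282.5,218.75),.082),"plug",tri([S,D],[(288.25,290.5),(291,172.2)]),"tip",tri([S,D],[(287,276.7),(291,157)]),o['tcp_pos'])
im=cv2.imread("pics/s10.png");d=cv2.imread("pics/d10.png")
cv2.imwrite("pics/c10b.png",np.hstack([cv2.resize(im[260:310,270:305],(420,600),interpolation=1),cv2.resize(d[145:195,275:306],(372,600),interpolation=1)]))
```

```text
wrist [0.605  0.2142 0.084 ] [0.605  0.2136 0.082 ] plug (array([0.6057, 0.2135, 0.0822]), [np.float64(0.002615935634447165), np.float64(0.002615935634447157)]) tip (array([0.6064, 0.2141, 0.1281]), [np.float64(0.0007698976418874599), np.float64(0.0007698976418874984)]) [0.6058 0.2148 0.1835]
```

View pics/c10b.png

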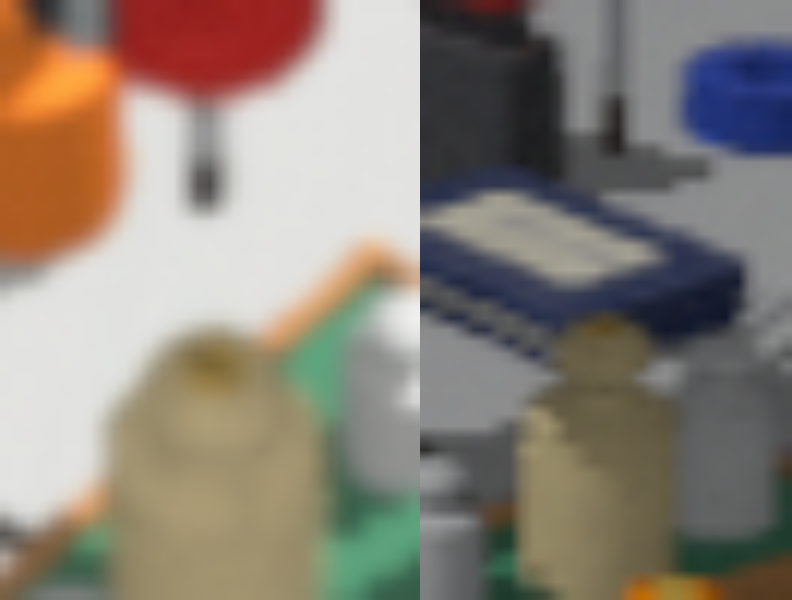

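step_arm([
  [30,[-0.5,-0.7,12],0],
  [30,[0,0,14],0],
  [30,[0,0,10],0],
  [30,[0,0,4],0],
  [30,[0,0,0],0],
  [30,[0,0,0],0],
])

```text
t: 14.3
tcp_pos: [0.6049, 0.2143, 0.1426]
ee_rot: [2.22, 2.222, 0.001]
force: [-0.2, 0.3, -0.4]
width: 0.449
```

Run:
```python
from bench import ctrl
import cv2, numpy as np
from h import *
np.set_printoptions(precision=4,suppress=True)
o=ctrl.get_obs();print(o['t'],o['tcp_pos'],o['ee_rot'],o['force'],o['width'])
d=ctrl.camera("side")[:,:,::-1];s=ctrl.camera("scene")[:,:,::-1]
cv2.imwrite("pics/c11.png",np.hstack([cv2.resize(s[260:310,270:305],(420,600),interpolation=1),cv2.resize(d[145:195,275:306],(372,600),interpolation=1)]))
o=ctrl.get_obs();print(o['t'],o['tcp_pos'],o['force'])
```

```text
14.3 [0.6049 0.2143 0.1426] [2.2201 2.2223 0.0007] [-0.2307  0.2978 -0.4497] 0.448554677014274
14.4 [0.6048 0.2143 0.1427] [-0.0058  0.7879  0.0343]
```

View pics/c11.png

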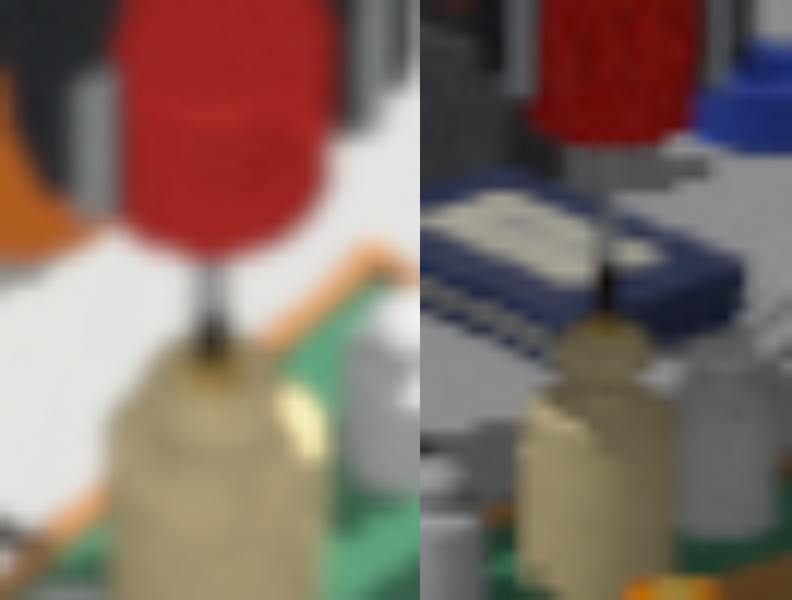

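step_arm([
  [30,[0,0,2],0],
  [30,[0,0,1.5],0],
  [30,[0,0,1],0],
  [30,[0,0,0],0],
  [30,[0,0,0],0],
  [30,[0,0,0],0],
])

```text
t: 15.15
tcp_pos: [0.6047, 0.2142, 0.1379]
ee_rot: [2.22, 2.222, 0.0]
force: [1.4, 0.1, -0.2]
width: 0.451
```

Run:
```python
from bench import ctrl
import cv2, numpy as np
from h import *
np.set_printoptions(precision=4,suppress=True)
fs=[]
for i in range(4):
    d=ctrl.camera("side")[:,:,::-1];s=ctrl.camera("scene")[:,:,::-1]
    o=ctrl.get_obs();print(o['t'],o['tcp_pos'],o['force'])
cv2.imwrite("pics/c12.png",np.hstack([cv2.resize(s[260:310,270:305],(420,600),interpolation=1),cv2.resize(d[145:195,275:306],(372,600),interpolation=1)]))
```

```text
15.25 [0.6046 0.2142 0.1378] [ 0.9799 -0.101   0.2141]
15.35 [0.6046 0.2142 0.1378] [ 0.6836 -0.4346 -0.2783]
15.45 [0.6046 0.2142 0.1378] [ 1.4729 -0.8415  1.1792]
15.55 [0.6046 0.2142 0.1378] [-0.3976  0.063   0.6448]
```

View pics/c12.png

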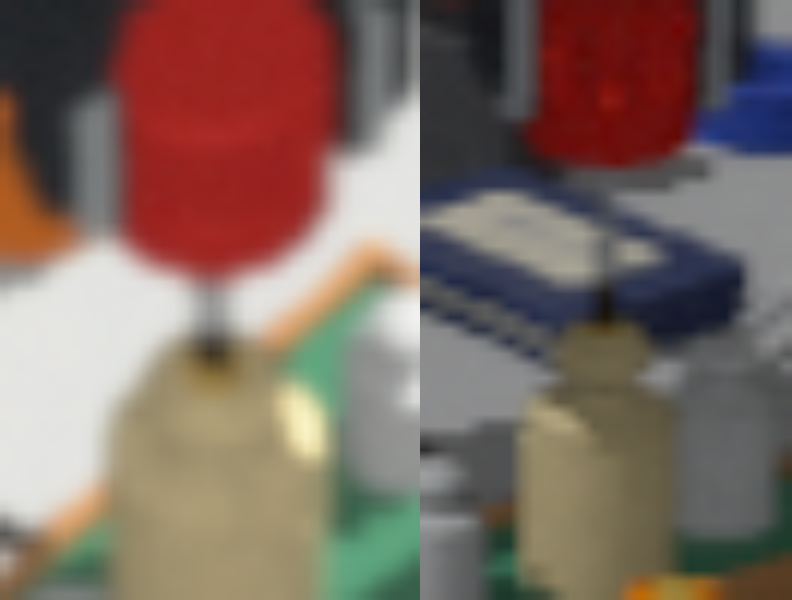

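step_arm([
  [30,[0,0,1.3],0],
  [30,[0,0,0],0],
  [30,[0,0,0],0],
  [30,[0,0,0],0],
])

```text
t: 16.05
tcp_pos: [0.6046, 0.2142, 0.1365]
ee_rot: [2.22, 2.223, -0.0]
force: [0.4, -0.0, 1.1]
width: 0.451
```

Run:
```python
from bench import ctrl
import cv2, numpy as np
from h import *
np.set_printoptions(precision=4,suppress=True)
for i in range(4):
    d=ctrl.camera("side")[:,:,::-1];s=ctrl.camera("scene")[:,:,::-1]
    o=ctrl.get_obs();print(o['t'],o['tcp_pos'],o['force'])
cv2.imwrite("pics/c13.png",np.hstack([cv2.resize(s[260:310,270:305],(420,600),interpolation=1),cv2.resize(d[145:195,275:306],(372,600),interpolation=1)]))
```

```text
16.15 [0.6046 0.2142 0.1365] [-1.3472 -0.0373  1.2882]
16.25 [0.6046 0.2142 0.1365] [-0.331  -0.1453  0.9856]
16.35 [0.6046 0.2142 0.1365] [0.5705 0.2838 0.6962]
16.45 [0.6046 0.2142 0.1365] [ 1.1447 -0.1693  1.0222]
```

View pics/c13.png

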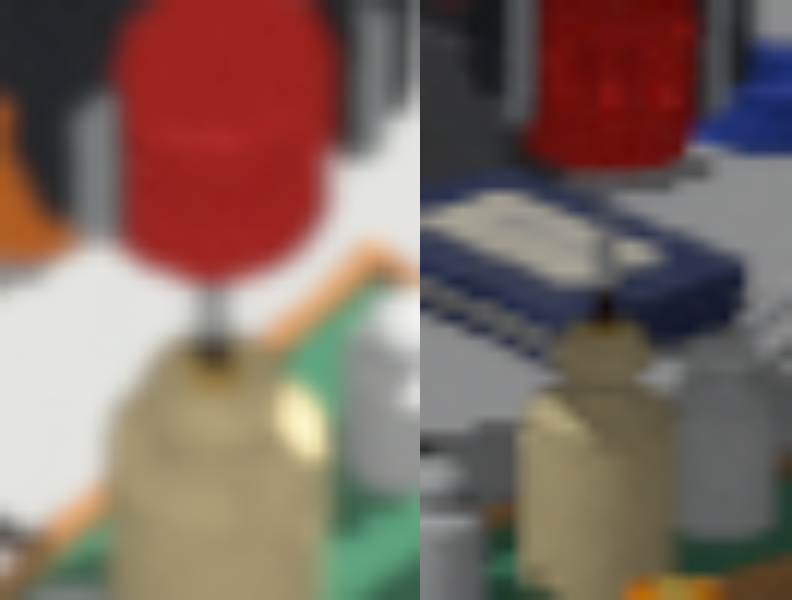

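Contact is confirmed: a steady Fz of about +1.0 N, and the bristle tip stays put while the cap moves down. I'll lift straight up and go back over the bottle.

step_arm([
  [30,[0,0,-10],0],
  [30,[0,0,-30],0],
  [30,[0,0,-45],0],
  [30,[0,0,-50],0],
  [30,[0,0,-50],0],
  [30,[0,0,-50],0],
  [30,[0,0,-35],0],
  [30,[0,0,-10],0],
  [30,[-20,-9,0],0],
  [30,[-45,-20,0],0],
  [30,[-50,-22,0],0],
  [30,[-50,-22,0],0],
  [30,[-50,-22,0],0],
  [30,[-50,-22,0],0],
  [30,[-50,-22,0],0],
  [30,[-40,-18,0],0],
  [30,[-24,-11,0],0],
  [30,[0,0,0],0],
  [30,[0,0,0],0],
])

```text
t: 18.82
tcp_pos: [0.437, -0.1645, 0.4168]
ee_rot: [2.221, 2.222, 0.001]
force: [0.6, 0.3, -1.6]
width: 0.45
```

Now down 220 mm, still above the bottle, for another look.

step_arm([
  [30,[0,-0.5,20],0],
  [30,[0,0,40],0],
  [30,[0,0,45],0],
  [30,[0,0,45],0],
  [30,[0,0,40],0],
  [30,[0,0,20],0],
  [30,[0,0,5],0],
  [30,[0,0,0],0],
  [30,[0,0,0],0],
])

```text
t: 19.95
tcp_pos: [0.4372, -0.1649, 0.2025]
ee_rot: [2.219, 2.222, 0.001]
force: [0.1, 0.3, -1.0]
width: 0.449
```

Run:
```python
from bench import ctrl
import cv2, numpy as np
np.set_printoptions(precision=4,suppress=True)
o=ctrl.get_obs();print(o['t'],o['tcp_pos'],o['ee_rot'],o['force'],o['width'])
im=ctrl.camera("wrist")[:,:,::-1].copy();cv2.imwrite("pics/w14.png",im)
d=ctrl.camera("side")[:,:,::-1];cv2.imwrite("pics/d14.png",d)
s=ctrl.camera("scene")[:,:,::-1];cv2.imwrite("pics/s14.png",s)
a=cv2.resize(im[140:240,234:334],(400,400),interpolation=2)
b=cv2.resize(d[180:260,225:265],(200,400),interpolation=2)
c=cv2.resize(s[90:170,275:315],(200,400),interpolation=2)
cv2.imwrite("pics/c14.png",np.hstack([a,b,c]))
```

```text
19.95 [ 0.4372 -0.1649  0.2025] [2.2188 2.222  0.0009] [ 0.0626  0.3005 -1.0234] 0.44943737056130073
```

View pics/c14.png

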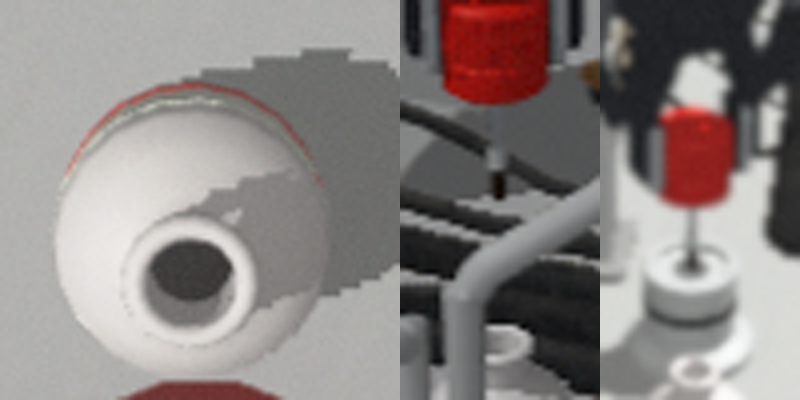

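Run:
```python
from bench import ctrl
from h import *
np.set_printoptions(precision=4,suppress=True)
W=cal(ctrl,"wrist");o=ctrl.get_obs();S=cal(ctrl,"scene");D=cal(ctrl,"side")
print("mouth wrist",onz(W,(281,210.5),.080), o['tcp_pos'])
print("tip",tri([S,D],[(293.4,144),(244.8,219.2)]),"mouth",tri([S,D],[(294.4,164),(246.2,248.8)]))
s=cv2.imread("pics/s14.png");d=cv2.imread("pics/d14.png")
cv2.imwrite("pics/c14b.png",np.hstack([cv2.resize(s[110:200,275:315],(266,600),interpolation=2),cv2.resize(d[180:260,225:270],(338,600),interpolation=2)]))
```

```text
mouth wrist [ 0.4348 -0.1656  0.08  ] [ 0.4369 -0.1651  0.2022]
tip (array([ 0.4377, -0.1646,  0.1461]), [np.float64(0.00043855759368912115), np.float64(0.0004385575936891572)]) mouth (array([ 0.4364, -0.1653,  0.08  ]), [np.float64(0.002582029068456991), np.float64(0.0025820290684569415)])
```

View pics/c14b.png

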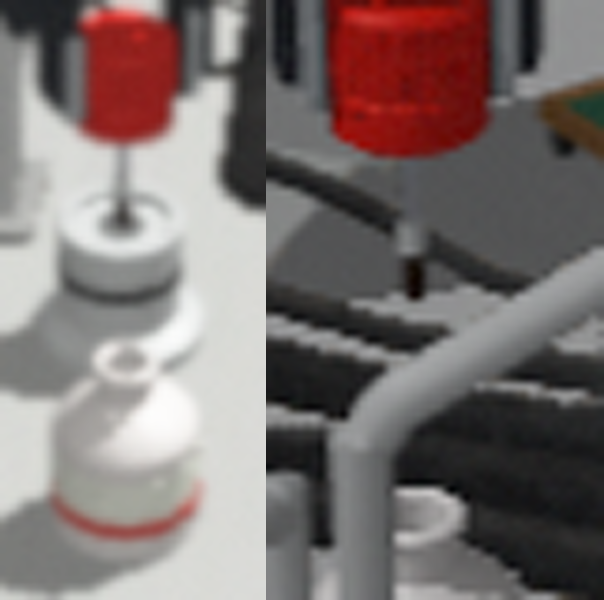

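step_arm([
  [30,[-0.4,-1.4,12],0],
  [30,[0,0,22],0],
  [30,[0,0,24],0],
  [30,[0,0,22],0],
  [30,[0,0,18],0],
  [30,[0,0,6],0],
  [30,[0,0,0],0],
  [30,[0,0,0],0],
])

```text
t: 21.1
tcp_pos: [0.4354, -0.1655, 0.0981]
ee_rot: [2.22, 2.222, 0.0]
force: [-0.4, -0.3, -0.8]
width: 0.449
```

Run:
```python
from bench import ctrl
import cv2, numpy as np
np.set_printoptions(precision=4,suppress=True)
o=ctrl.get_obs();print(o['t'],o['tcp_pos'],o['ee_rot'],o['force'],o['width'])
d=ctrl.camera("side")[:,:,::-1];cv2.imwrite("pics/d15.png",d)
s=ctrl.camera("scene")[:,:,::-1];cv2.imwrite("pics/s15.png",s)
w=ctrl.camera("wrist")[:,:,::-1];cv2.imwrite("pics/w15.png",w)
cv2.imwrite("pics/c15.png",np.hstack([cv2.resize(s[140:200,270:320],(400,480),interpolation=2),cv2.resize(d[210:290,220:280],(360,480),interpolation=2)]))
```

```text
21.1 [ 0.4354 -0.1655  0.0981] [2.2198 2.2219 0.0004] [-0.3676 -0.3257 -0.8161] 0.4487678574525622
```

View pics/c15.png

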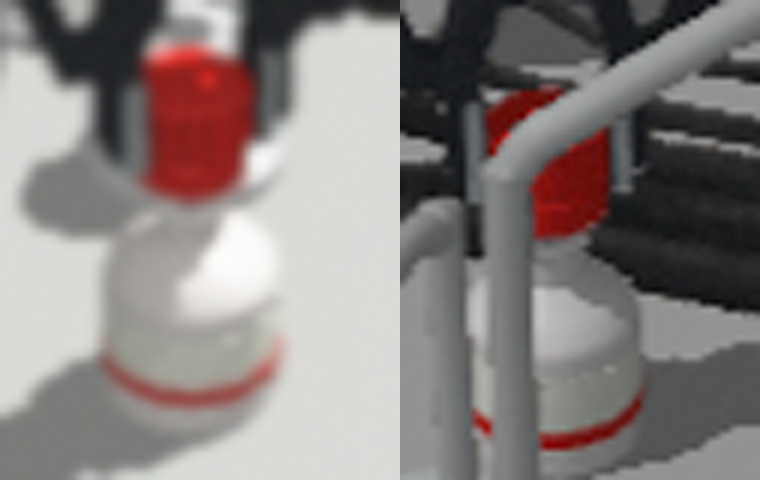

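Run:
```python
from bench import ctrl
from h import *
np.set_printoptions(precision=4,suppress=True)
D=cal(ctrl,"side");S=cal(ctrl,"scene")
for z in (.03,.082,.109): print(z,(proj(D,(.4356,-.1653,z))-[220,210])*6+[400,0],(proj(S,(.4356,-.1653,z))-[270,140])*8)
print((proj(D,(.4366,-.1653,.08))-proj(D,(.4356,-.1653,.08)))*6,(proj(S,(.4356,-.1643,.08))-proj(S,(.4356,-.1653,.08)))*8,(proj(S,(.4366,-.1653,.08))-proj(S,(.4356,-.1653,.08)))*8)
d=cv2.imread("pics/d15.png");cv2.imwrite("pics/c15b.png",cv2.resize(d[220:290,220:275],(628,800),interpolation=0)[:600] if 0 else cv2.resize(d[222:290,222:275],(467,600),interpolation=0))
```

```text
0.03 [551.2189 355.0062] [189.1793 309.6954]
0.082 [546.8707 226.3308] [189.9954 188.6348]
0.109 [544.5055 156.3368] [190.4377 123.0232]
[ 3.0191 -0.2645] [1.147  1.7346] [-2.797   0.7077]
```

View pics/c15b.png

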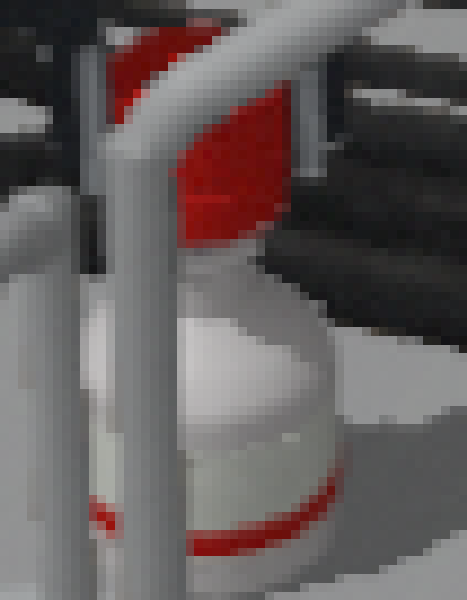

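step_arm([
  [30,[0,0,5],0],
  [30,[0,0,4],0],
  [30,[0,0,2],0],
  [30,[0,0,1],0],
  [30,[0,0,1],0],
  [30,[0,0,0],0],
])

```text
t: 22.0
tcp_pos: [0.4353, -0.1652, 0.0847]
ee_rot: [2.22, 2.223, 0.001]
force: [0.9, 2.9, 4.4]
width: 0.453
```

step_arm([
  [30,[0,0,1],0],
  [30,[0,0,1],0],
  [30,[0,0,0],0],
])

```text
t: 22.38
tcp_pos: [0.4351, -0.1654, 0.0825]
ee_rot: [2.22, 2.222, -0.0]
force: [1.1, 2.0, 2.2]
width: 0.45
```

step_arm([
  [30,[0,0,1],0],
  [30,[0,0,1],0],
  [30,[0,0,1],0],
  [30,[0,0,0],0],
])

```text
t: 22.88
tcp_pos: [0.4349, -0.1653, 0.0794]
ee_rot: [-2.22, -2.222, 0.0]
force: [0.3, 2.1, 0.4]
width: 0.45
```

step_arm([
  [30,[0,0,1],0],
  [30,[0,0,0],0],
])

```text
t: 23.12
tcp_pos: [0.4353, -0.1654, 0.0788]
ee_rot: [2.22, 2.222, 0.0]
force: [-0.7, 2.0, 3.5]
width: 0.452
```

step_arm([
  [30,[0,0,1],0],
  [30,[0,0,1],0],
  [30,[0,0,0],0],
])

```text
t: 23.5
tcp_pos: [0.4364, -0.1659, 0.0777]
ee_rot: [2.218, 2.22, 0.002]
force: [-0.7, 1.9, 12.9]
width: 0.454
```

Run:
```python
from bench import ctrl
import cv2, numpy as np
np.set_printoptions(precision=4,suppress=True)
for i in range(4):
    d=ctrl.camera("side")[:,:,::-1]
    o=ctrl.get_obs();print(o['t'],o['tcp_pos'],o['ee_rot'],o['force'],o['torque'],o['width'])
s=ctrl.camera("scene")[:,:,::-1]
cv2.imwrite("pics/c16.png",np.hstack([cv2.resize(s[140:200,270:320],(400,480),interpolation=2),cv2.resize(d[210:290,220:280],(360,480),interpolation=2)]))
```

```text
23.55 [ 0.4364 -0.1659  0.0777] [2.2183 2.2205 0.0018] [ 0.0849  1.7338 12.0698] [ 0.4477  0.057  -0.0313] 0.44945176110309504
23.6 [ 0.4364 -0.1659  0.0777] [2.2183 2.2205 0.0018] [-0.6791  2.2371 12.4253] [0.3826 0.0776 0.0278] 0.44905765285248356
23.65 [ 0.4364 -0.1659  0.0777] [2.2183 2.2205 0.0018] [-0.7323  1.3282 12.2609] [0.3606 0.1854 0.0094] 0.4508553128500819
23.7 [ 0.4363 -0.1659  0.0777] [2.2183 2.2205 0.0017] [-1.047   1.0566 12.4668] [ 0.3107  0.0316 -0.0113] 0.4477233129758286
```

View pics/c16.png

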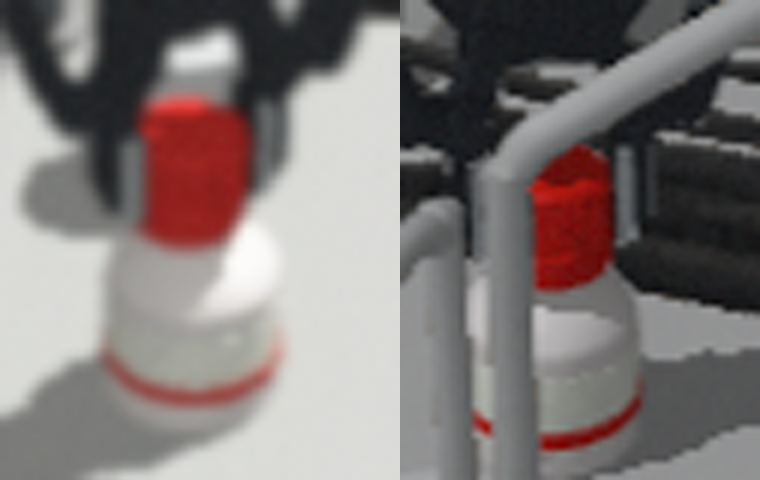

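step_arm([
  [30,[0,0,0.7],0],
  [30,[0,0,0],0],
  [30,[0,0,0],0],
  [30,[0,0,0],0],
])

```text
t: 24.25
tcp_pos: [0.4364, -0.166, 0.0773]
ee_rot: [2.218, 2.22, 0.002]
force: [-1.6, 1.7, 16.2]
width: 0.448
```

Run:
```python
from bench import ctrl
import cv2, numpy as np
np.set_printoptions(precision=4,suppress=True)
for i in range(3):
    d=ctrl.camera("side")[:,:,::-1]
    o=ctrl.get_obs();print(o['t'],o['tcp_pos'],o['ee_rot'],o['force'],o['torque'],o['width'])
```

```text
24.3 [ 0.4365 -0.166   0.0773] [2.2181 2.2201 0.002 ] [-1.1189  1.1298 16.1298] [0.4075 0.2802 0.0332] 0.4505198238114759
24.35 [ 0.4364 -0.166   0.0773] [2.2181 2.2202 0.0018] [-1.0908  1.6079 15.8024] [ 0.354   0.3326 -0.0024] 0.4529234632146786
24.4 [ 0.4365 -0.166   0.0773] [2.218  2.2202 0.0019] [-0.9191  2.6131 15.1733] [0.4466 0.2717 0.0401] 0.4487479790563105
```

Run:
```python
from bench import ctrl
import cv2, numpy as np
np.set_printoptions(precision=4,suppress=True)
s=ctrl.camera("scene")[:,:,::-1];d=ctrl.camera("side")[:,:,::-1]
s0=cv2.imread("pics/scene0.png")
print("tray diff",cv2.absdiff(s,s0)[270:340,250:330].mean())
o=ctrl.get_obs();print(o['t'],o['tcp_pos'],o['force'],o['width'])
cv2.imwrite("pics/c17.png",np.hstack([cv2.resize(s[140:200,270:320],(400,480),interpolation=2),cv2.resize(d[210:290,220:280],(360,480),interpolation=2)]))
```

```text
tray diff 38.30720238095238
24.5 [ 0.4365 -0.1659  0.0773] [-1.3445  1.9017 15.2451] 0.45200777375877643
```

View pics/c17.png

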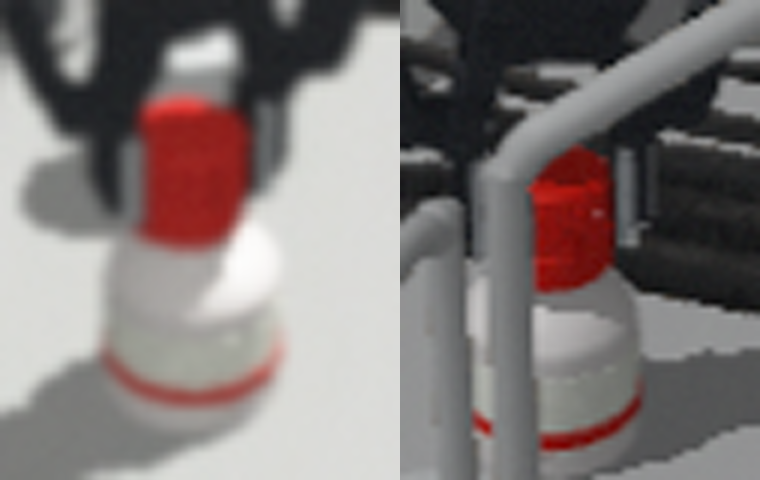

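The tray area differs from the first picture by 38 grey levels. It may be shadow, so I'll look before handing in.

Run:
```python
from bench import ctrl
import cv2, numpy as np
s=ctrl.camera("scene")[:,:,::-1];s0=cv2.imread("pics/scene0.png")
cv2.imwrite("pics/c18.png",np.hstack([cv2.resize(x[260:350,240:330],(400,400),interpolation=2) for x in (s0,s)]))
o=ctrl.get_obs();print(o['t'],o['tcp_pos'],o['force'],o['width'])
```

```text
24.55 [ 0.43641879 -0.16593419  0.0772791 ] [-1.92101236  1.95697233 16.80766664] 0.45328219957828697
```

View pics/c18.png

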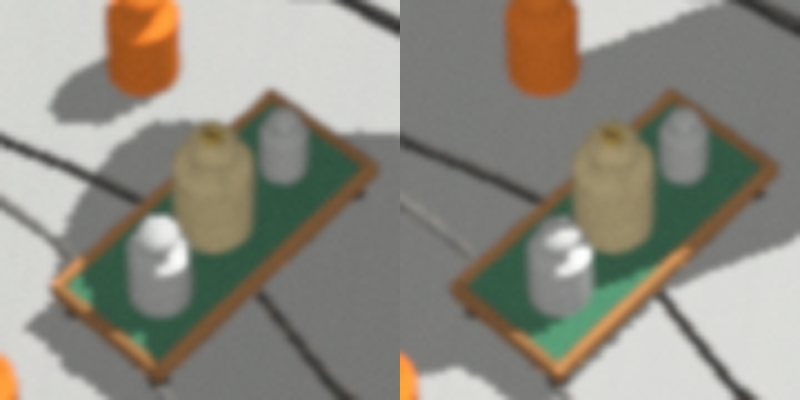

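It is only shadow: all three weights stand at the same pixels as at the start. The push holds at about 16 N, so I'm handing in.

Run:
```python
from bench import ctrl
print(ctrl.finish_job()); print(ctrl.get_obs()['force'])
```

```text
the job is handed in; nothing more can be done
None
the job is handed in; nothing more can be done
```

The job is handed in at about 24.6 s. I took the cap from its stand, dipped the brush about 38 mm below the bottle's rim, dabbed the plug, put the cap back on and clicked it home. No verdict was reported, so these are my own last checks:

- **Dab:** I pressed the plug for over a second with a steady upward force of about 1 N. The bristle tip stayed put while the cap moved down, with the brush over the middle of the plug.
- **Click:** The push rose to about 4.4 N when sampled, fell to near zero, then rose again on the liner.
- **Cap seating:** The arm's height puts the lower rim about 11.5 mm below the bottle's rim. The push held at 15 to 17 N and the jaws stayed closed on the cap at an opening of 0.45. The tool is tilted by about 4 mrad.
- **Other objects:** The bottle stands upright at its first place. The brass weight and both silver weights are at the same pixels as at the start.

Two checks disagreed:
- **Sideways position:** The wrist camera and the two fixed cameras differed by 1 to 2 mm, so I used values in between. The cap being on the bottle's axis rests on that and on the pictures.
- **Tray comparison:** The raw picture difference over the tray was large (38 grey levels), but an enlarged look showed it was only the shadows that had moved.

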